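Crack check of a ski-binding heel piece at the inspection camera

TASK

Give the white heel piece its crack check at the inspection camera: hold it upright and show the lens squarely first its left flank, then its back, then its right flank, each time with the middle of that side in focus (straight above the round mark, level with the lens), and last tip it so that its sole, over the mark at lens height, is turned at least 40 degrees towards the lens; keep it still for a second at each of the four views. Then set it down gently on its sole in the empty bay of the job tray, lengthways. Do not let it touch the camera or its stand, and leave the other things on the bench where they are.

Things in the scene. Friction and masses are not known exactly. Their poses are not given: they have to be found in the camera images.
- heel: heel piece of a ski binding, white nylon on a steel sole plate, 0.25 to 0.5 kg, standing on its sole. Origin: centre of the sole. +x points to the boot side (two-horned boot jaw, black step-in pedal), -x is the back (round spring screw), +y its left, z up. 135 mm long (x -65 to +70), 62 mm wide, 88 mm high; wide housing up to 46 mm above the sole, narrow tower above that
- tower (a point): grip point of the heel piece: on its z axis, 70 mm above the sole (axes as heel). The tower is a block 34 mm wide with flat upright sides parallel to x, 60 mm long (x -32 to +28 mm), 46 to 88 mm above the sole, to be gripped across y. A 52 mm wide boot jaw starts at x +26 mm, 50 to 62 mm up; a 28 mm wide lever slopes from the tower's top to the back
- left_flank (a point): middle of the heel piece's left flank: at x -15, y +31, z 30 mm of heel (axes as heel; the steel pivot pin)
- right_flank (a point): middle of its right flank: at x -15, y -31, z 30 mm of heel
- back (a point): middle of its back: at x -65, y 0, z 30 mm of heel (the round spring screw)
- sole (a point): middle of its sole, the origin of heel (0, 0, 0)
- camera: inspection camera with ring light on a fixed stand. Origin: on the bench, straight under the round mark with a cross on its grey foot plate. +x runs level from the mark to the lens, which looks back along -x; z up. Foot plate 100 mm wide, 10 mm thick, x -60 to +310 mm. Lens front at x +109, 130 mm above the bench; ring light 84 mm across, camera body up to 164 mm high, x 116 to 272 mm
- focus (a point): the point in focus: on the lens axis, 130 mm straight above the bench over the mark, 109 mm in front of the lens (axes as camera)
- tray: fixed sheet-steel job tray, 180 mm along its x, 216 mm along its y, walls 34 mm high, walls and floor 4 mm thick, parted by one wall along x into two bays of 172 by 102 mm inside. Origin: centre of its underside. The bay on its +y side is empty, the other holds the brake
- bay (a point): centre of the empty bay, on its floor, 4 mm above the bench; its x (axes as tray) is the long way of the bay
- toe: bystander: white nylon toe piece of the binding, low and round-nosed with two spread wings, 100 mm long, 90 mm wide, 55 mm high; origin at the centre of its underside
- brake: bystander: ski brake with blue pedal and two steel wire arms, 115 mm long, 82 mm wide, 30 mm high, in the other bay of the tray; origin at its underside
- screw_tin: bystander: open tin of chrome screws, 84 mm across, 36 mm high; origin at the centre of its underside
- punch: bystander: square steel centre punch, 129 mm long, 14 mm thick, lying; origin near its middle on the underside
- screwdriver: bystander: black-handled screwdriver, 215 mm long, 30 mm thick, lying; origin near its middle on the underside
- glue: bystander: clear glue bottle, 42 mm across, 115 mm high, standing; origin at the centre of its underside
Not all that is in view belongs to the job. Leave any orange look-alike of the heel alone.

How it is judged:
By the outcome, as a careful person would: the job done as asked, in the order asked, and still so for the second after the job is handed in, with the robot touching nothing.
It also fails if it takes over 69 s, if anything falls off the work surface, if the arm or the gripper's body presses on something with over 40 N, if the wrist force passes 120 N, or if a joint passes its speed limit or range.

ROBOT

A 7-joint arm with a two-finger parallel gripper is mounted at the origin on the work surface. World frame = base frame: x ahead of the robot, y to its left, z up, the work surface at z = 0. Lengths are in m, angles in rad, forces in N, time in s.
With the tool pointing down it reaches from about 0.425 to 0.95 m from the base axis. Payload 4.7 kg.
Tool frame: the origin (TCP) lies at the very end of the fingers, on their centre line; the grasp point (between the pads) lies 19 mm behind it (env.tcp_to_grasp is the distance from the TCP to the grasp point, in m); z points along the fingers, y is the line along which they close (so a half turn about z gives the same grasp; the last joint's range is limited). The gripper opens to 85 mm and grips with 20 to 120 N. Pads are 22 mm wide; open, the fingers measure 114 mm over their backs; the gripper's body (76 mm by 85 mm) begins 54 mm behind the grasp point. The pads swing forward as they close: fully open they stand 13 mm farther back than shut.
Start: joints at [1.114, 0.469, -0.049, 1.532, 0.024, 1.141, -0.082], TCP at [0.28, -0.614, 0.231] pointing down, gripper open.
Joint ranges: [-2.59, 2.59], [-0.33, 1.99], [-1.39, 1.29], [0.1, 2.45], [-1.04, 4.18], [0.21, 1.99], [-2.66, 2.66]. Speed limits (rad/s): [2.57, 2.57, 3.14, 3.14, 3.14, 3.14, 3.14].

INTERFACE

Orientations are given as a rotation vector (axis times angle).
In Python, from workcell import sensors, read_camera, get_calibration, env, find_in, masks_of gives the robot as it stands. The module is installed in compiled form; this text tells all that it offers.
- The arm moves only by the shell command python3 -m pendant 'ROWS' [OPENING] [FORCE]. ROWS is text: rows parted by semicolons, each of 4 numbers parted by spaces: the shift along the tool's x, y, z in cm, then the turn about the tool's z in rad. In form: dx dy dz twist; .... A call has 1 to 12 rows; each row is the pose to reach, as a shift and turn from the pose commanded when the call began, along the tool's axes at that moment; what a row does not reach only later rows make up. A row lasts 1/12 s, in which the tool goes at most 41.7 mm and 7.16 degrees, less where a joint would pass 70% of its speed; a pose out of reach is approached as far as the arm can. A call with a gripper value outside its range is refused whole. OPENING is the opening, from -1 (shut) to 1 (fully open), set as the call begins (- or left out, the last holds). The fingers move at their own pace and stop on an object; FORCE is the grip in N (left out, the last holds). Time passes only in rows, so rows that repeat a pose let the fingers close. It gives the time, the measured TCP pose, the force, the opening and the grip force at its end, in the units of the state.
- sensors.get_state(): the state, without advancing time (a new reading comes with each control period).
- read_camera(name): name is "side" or "top"; returns the picture (384x512x3 uint8, red, green, blue); there is no depth.
- get_calibration(name): a dict with "mtx" (3x3 intrinsics, pixels), "pose" (4x4, takes a point from camera to world coordinates). Camera axes: x right, y down, z forward; pixel columns grow to the right and rows downward; lengths in m; the calibration is good to about 2 mm. A picture is of the moment at which its call begins. get_calibration takes no time and is no camera call.
- env.hand_in(): hands the job in; it is judged then, once.
Trained networks look in the newest picture that a camera, given by its name, has taken for a name from the list of things; names that differ only in an ending like _2 or _b are one class to them, and where a whole thing is asked for, a point or a joint stands for the part that bears it (a point fixed in the world has none). Each returns a list of dicts, best first, with "p" (0 to 1); they miss things now and then, are a little off and sometimes report something else, mostly with a low value. They report only what shows in the picture. A call takes as long as a camera call. They do not tell look-alikes from the thing itself.
- find_in(thing, camera): "position" ([column, row] in pixels, amid what is visible of it).
- masks_of(thing, camera): "region" (384x512 bool, what is visible of it) and "position" ([column, row] in pixels, amid what is visible of it).
The state is a dict: "t": time; "q": joint angles; "joint_velocities": joint speeds; "effort": joint torques, N m; "tcp_pos": TCP position; "tool_rot": TCP orientation; "force": force on the tool from outside, world axes, zero at the start; "moment": the same for the moment, N m; "width": opening from 0.0 (shut) to 1.0 (fully open); "grasp_force": force on a finger pad.
Only numpy, scipy, OpenCV 4.12 (cv2) and the standard library are available. Lean on these libraries where they do the work, as an engineer would, in place of code of your own. Each camera call takes 0.05 s, during which the arm holds its last target. There are 200 camera calls.

## Working session

There is one attempt and no reset: what is moved stays moved. The work goes in short steps, Python scripts to look and compute and a shell command to move; the robot and the scene stay as the last step left them, time stands still between calls to the robot, and variables do not carry over. Pictures are saved under pics/ and viewed, at most 13 in all, crops included, and the job is handed in when it is done.

```bash
mkdir -p pics; python3 - <<'E'
from workcell import *
import cv2,numpy as np
s=sensors.get_state();print(s['t'],s['tcp_pos'],s['tool_rot'],s['width'])
for n in ['top','side']:
    im=read_camera(n);cv2.imwrite(f'pics/{n}0.png',im[:,:,::-1]);np.save(f'{n}0.npy',im)
    c=get_calibration(n);print(n,c['mtx'].tolist(),c['pose'].round(4).tolist())
    for o in ['heel','camera','tray','toe','screw_tin','glue','punch','screwdriver','brake']:
        print(o,[(round(d['p'],2),np.round(d['position']).tolist()) for d in find_in(o,n)][:3])
E
```

```text
0.0 [ 0.27981524 -0.61362999  0.23024262] [-3.06809051e+00 -6.66594606e-01  8.04203783e-04] 0.9991126202190318
top [[377.66153933657836, 0.0, 252.09909935893208], [0.0, 377.66153933657836, 192.84870009904577], [0.0, 0.0, 1.0]] [[-0.0201, -0.9936, 0.1107, 0.3852], [-0.9997, 0.0184, -0.0163, 0.0308], [0.0142, -0.111, -0.9937, 1.1523], [0.0, 0.0, 0.0, 1.0]]
heel [(0.93, [201.0, 107.0]), (0.92, [182.0, 274.0]), (0.77, [160.0, 162.0])]
camera [(0.65, [264.0, 119.0]), (0.62, [158.0, 162.0])]
tray []
toe [(0.59, [191.0, 216.0]), (0.35, [374.0, 207.0])]
screw_tin [(0.55, [346.0, 122.0]), (0.4, [156.0, 159.0])]
glue [(0.58, [113.0, 138.0])]
punch [(0.49, [272.0, 224.0])]
screwdriver [(0.79, [105.0, 221.0]), (0.58, [346.0, 124.0])]
brake [(0.7, [392.0, 213.0])]
side [[388.96998003859034, 0.0, 257.3019636675719], [0.0, 388.96998003859034, 190.82954244421228], [0.0, 0.0, 1.0]] [[-0.8826, -0.3349, 0.3299, 0.0719], [-0.47, 0.6121, -0.6359, 0.8305], [0.011, -0.7163, -0.6977, 1.0146], [0.0, 0.0, 0.0, 1.0]]
heel [(0.92, [293.0, 282.0]), (0.87, [171.0, 208.0]), (0.74, [183.0, 251.0])]
camera [(0.75, [201.0, 177.0])]
tray [(0.73, [304.0, 159.0])]
toe [(0.78, [241.0, 257.0])]
screw_tin [(0.86, [242.0, 146.0])]
glue [(0.56, [135.0, 275.0])]
punch []
screwdriver [(0.77, [207.0, 326.0]), (0.43, [201.0, 177.0])]
brake [(0.72, [313.0, 150.0])]
```

View pics/top0.png

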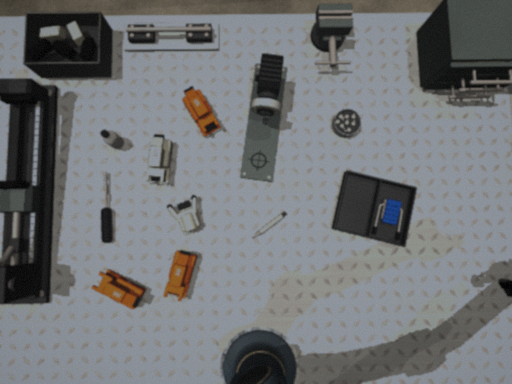

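View pics/side0.png

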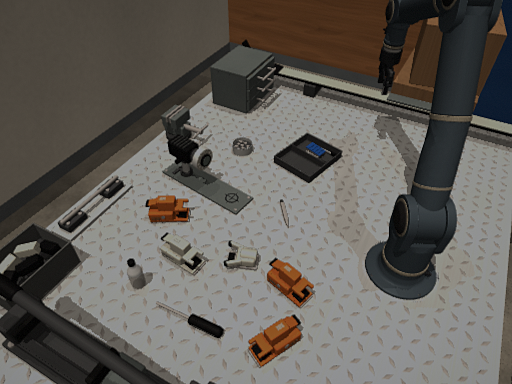

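Top view: candidates for heel are the white one at (159,160), and orange look-alikes at (201,110), (181,275), (119,289); the white toe piece at (186,214) could also be mistaken. I choose the white one at (159,160) in top, (183,251) in side. The mark is near (259,160) in top and the empty bay near (356,205). The next step is a close crop.

```bash
cat > h.py <<'E'
import numpy as np,cv2
from workcell import *
def proj(P,n):
    c=get_calibration(n);T=np.linalg.inv(c['pose']);p=(np.atleast_2d(P)@T[:3,:3].T+T[:3,3])@c['mtx'].T
    return p[:,:2]/p[:,2:]
def ray(uv,n,z):
    c=get_calibration(n);d=c['pose'][:3,:3]@np.linalg.solve(c['mtx'],[*uv,1.]);o=c['pose'][:3,3]
    return o+d*(z-o[2])/d[2]
E
python3 - <<'E'
from h import *
t=np.load('top0.npy');s=np.load('side0.npy')
def cr(im,x,y,w,h):return cv2.resize(im[y:y+h,x:x+w],(400,300),interpolation=cv2.INTER_CUBIC)
m=np.vstack([np.hstack([cr(t,130,135,60,45),cr(s,145,221,80,60)]),np.hstack([cr(t,205,80,120,105-15),cr(t,320,165,100,75+8)])])
m=np.vstack([np.hstack([cr(t,130,135,60,45),cr(s,145,221,80,60)]),np.hstack([cr(t,190,80,144,108),cr(t,320,165,112,84)])])
cv2.imwrite('pics/m.png',m[:,:,::-1])
for n,p in [('top',(159,160)),('side',(183,251))]:
    im=read_camera(n)
    for d in masks_of('heel',n):
        print(n,d['p'],d['position'],d['region'].sum())
        if np.hypot(*(np.array(d['position'])-p))<15: np.save(f'mask_{n}.npy',d['region'])
    for o in ['camera','tray']:
        for d in masks_of(o,n):print(o,n,round(d['p'],2),d['position'],d['region'].sum(),cv2.boxPoints(cv2.minAreaRect(np.argwhere(d['region'])[:,::-1].astype(np.float32))).round(1).tolist())
E
```

```text
top 0.97 [161.0, 162.1] 1095
top 0.85 [121.1, 291.9] 1097
top 0.65 [201.6, 109.7] 999
camera top 0.8 [265.8, 117.5] 3891 [[239.60000610351562, 176.5], [257.5, 51.5], [290.1000061035156, 56.20000076293945], [272.29998779296875, 181.1999969482422]]
tray top 0.55 [371.4, 207.9] 3925 [[330.5, 228.8000030517578], [344.5, 169.1999969482422], [417.8999938964844, 186.5], [403.8999938964844, 246.0]]
side 0.81 [291.7, 281.8] 1288
side 0.71 [179.7, 252.4] 1147
side 0.69 [275.1, 338.3] 1575
side 0.64 [169.3, 207.9] 1055
camera side 0.77 [199.6, 176.6] 2946 [[153.0, 167.3000030517578], [175.10000610351562, 128.60000610351562], [263.0, 178.8000030517578], [240.89999389648438, 217.5]]
tray side 0.71 [303.3, 158.3] 1907 [[270.5, 157.60000610351562], [316.6000061035156, 118.80000305175781], [345.29998779296875, 152.89999389648438], [299.20001220703125, 191.6999969482422]]
tray side 0.59 [184.3, 254.8] 1145 [[152.6999969482422, 249.8000030517578], [167.3000030517578, 227.1999969482422], [210.1999969482422, 255.0], [195.60000610351562, 277.5]]
```

View pics/m.png

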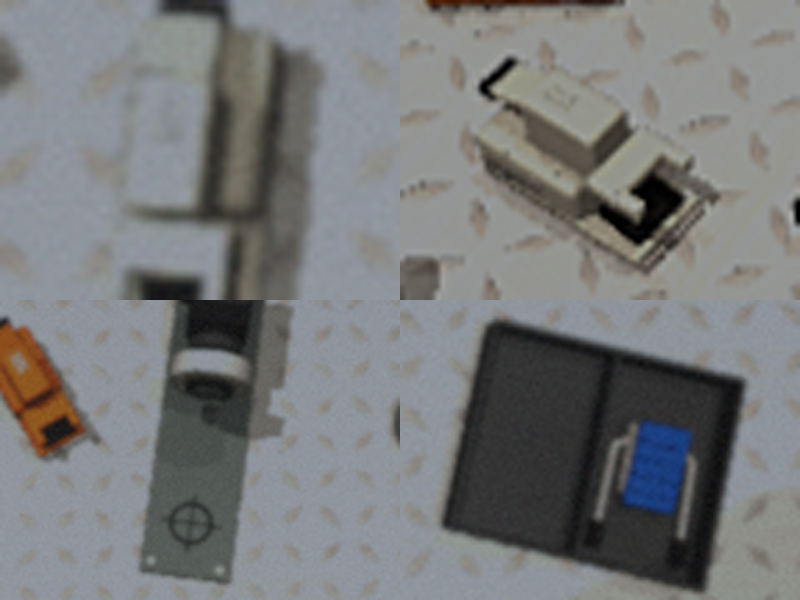

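Crop: the white heel, tower centre at about top (157,160), has its jaw and pedal facing the robot (image-down) and its lever pointing away. The mark is at (259,160) and the foot end corners at (241,178) and (272,182). The tray rim corners are (345,171), (417,187), (405,246), (333,229), with the left bay empty. Next I fit poses.

```bash
cat > fit.py <<'E'
from h import *
from scipy.optimize import least_squares,minimize
def box(x0,x1,y,z0,z1): return np.array([[a,b,c] for a in(x0,x1) for b in(-y,y) for c in(z0,z1)])/1000
def place(B,p):
    c,s=np.cos(p[2]),np.sin(p[2]);R=np.array([[c,-s,0],[s,c,0],[0,0,1]]);return B@R.T+[p[0],p[1],0]
H=[box(-65,70,31,0,20),box(-65,28,31,0,46),box(-32,28,17,46,88),box(26,60,26,50,62),
   np.vstack([box(-32,-30,14,60,88),box(-65,-60,14,60,66)])]
def render(parts,p,n,k=4):
    m=np.zeros((384*k,512*k),np.uint8)
    for B in parts:
        q=((proj(place(B,p),n)+.5)*k-.5)
        cv2.fillConvexPoly(m,cv2.convexHull(q.round().astype(np.int32)),1)
    return cv2.resize(m.astype(np.float32),(512,384),interpolation=cv2.INTER_AREA)
E
python3 - <<'E'
from fit import *
M={n:np.load(f'mask_{n}.npy').astype(np.float32) for n in('top','side')}
def cost(p,v=('top','side')):
    return sum(1-np.minimum(a:=render(H,p,n),M[n]).sum()/np.maximum(a,M[n]).sum() for n in v)
p0=[*ray((158,160),'top',.05)[:2],np.pi]
for v in [('top','side'),('top',),('side',)]:
    r=minimize(cost,p0,args=(v,),method='Nelder-Mead',options=dict(initial_simplex=np.array(p0)+np.array([[0,0,0],[.015,0,0],[0,.015,0],[0,0,.25]])));print(v,r.x.round(4),r.fun)
# tray rim corners and camera foot
tc=place(np.array([[90,108,34],[90,-108,34],[-90,-108,34],[-90,108,34]])/1000,[0,0,0])
tu=np.array([[345.2,170.6],[416.6,187.4],[405.4,246.2],[332.6,228.6]])
r=least_squares(lambda p:(proj(place(tc,p),'top')-tu).ravel(),[.35,-.25,-.2]);print('tray',r.x.round(4),r.fun.round(1))
tr=r.x;print('bay',place(np.array([[0,.053,0]]),tr))
fc=np.array([[0,0,10],[-60,50,10],[-60,-50,10]])/1000
fu=np.array([[258.8,160.3],[240.8,177.6],[272.4,181.9]])
r=least_squares(lambda p:(proj(place(fc,p),'top')-fu).ravel(),[.47,.03,0]);print('cam',r.x.round(4),r.fun.round(1))
print('mark side',proj(place(fc,r.x),'side').round(1), 'tray side',proj(place(tc,tr),'side').round(1))
# camera mask axis from both views with simple parts
C=[box(-60,310,50,0,10),box(109,116,42,88,172),box(116,272,30,100,164)]
im={}
for n in('top','side'):
    read_camera(n);d=masks_of('camera',n)[0];im[n]=d['region'].astype(np.float32)
f=lambda p:sum(1-np.minimum(a:=render(C,p,n),im[n]).sum()/np.maximum(a,im[n]).sum() for n in im)
q=minimize(f,r.x,method='Nelder-Mead',options=dict(initial_simplex=r.x+np.array([[0,0,0],[.01,0,0],[0,.01,0],[0,0,.1]])));print('cam mask',q.x.round(4),q.fun)
t=np.load('top0.npy')[:,:,::-1];s=np.load('side0.npy')[:,:,::-1]
np.savez('poses',tray=tr,cam=r.x)
E
```

```text
('top', 'side') [0.6152 0.2898 3.0029] 0.19003158807754517
('top',) [0.6163 0.2915 3.0376] 0.08139163255691528
('side',) [0.6126 0.2886 3.0112] 0.08253103494644165
tray [ 0.4577 -0.3528 -0.2557] [ 0.6 -0.1 -0.6 -0.1 -0.7 -0.1  0.7  0.3]
bay [[ 0.47115289 -0.30152209  0.        ]]
cam [ 0.6121 -0.0111 -0.1473] [ 0.2  0.2 -0.5 -0.   0.3 -0.2]
mark side [[231.9 197.3]
 [236.2 212.8]
 [253.3 196.6]] tray side [[273.7 155.8]
 [306.8 132.6]
 [342.1 150.7]
 [309.8 176.7]]
cam mask [ 0.6155 -0.0098 -0.1509] 0.1335965394973755
```

```bash
cat > plan.py <<'E'
import sys,numpy as np
from scipy.spatial.transform import Rotation as R
from workcell import sensors
def plan(p,head,R0=None,p0=None):
    s=sensors.get_state();M=R.from_rotvec(s['tool_rot']).as_matrix()
    d=M.T@(np.array(p)-s['tcp_pos'])*100
    h=np.arctan2(M[1,0],M[0,0]);tw=-(np.radians(head)-h);tw=(tw+np.pi)%(2*np.pi)-np.pi
    print('t %.2f rows'%s['t'],d.round(2),'twist %.3f'%tw,'n>=%.1f'%max(np.linalg.norm(d)/4.17,abs(np.degrees(tw))/7.16),'head %.1f tilt %.1f q'%(np.degrees(h),np.degrees(np.arccos(-M[2,2]))),s['q'].round(2))
if __name__=='__main__': a=list(map(float,sys.argv[1:5]));plan(a[:3],a[3])
E
python3 plan.py 0.615 0.290 0.2 -7.5
```

```text
t 1.60 rows [ 67.99 -68.37   3.13] twist 0.559 n>=23.1 head 24.5 tilt 0.0 q [ 1.11  0.47 -0.05  1.53  0.02  1.14 -0.08]
```

```bash
python3 -m pendant '68 -68.4 0 .56;68 -68.4 0 .56;68 -68.4 0 .56;68 -68.4 0 .56;68 -68.4 0 .56;68 -68.4 0 .56;68 -68.4 0 .56;68 -68.4 0 .56;68 -68.4 0 .56;68 -68.4 0 .56;68 -68.4 0 .56;68 -68.4 0 .56' 1; python3 plan.py 0.615 0.290 0.2 -7.5
```

```text
t: 2.6
tcp_pos: [0.454, -0.1436, 0.2318]
tool_rot: [3.134, -0.208, 0.002]
force: [0.5, 0.1, 0.6]
width: 0.998
grasp_force: 0.0
t 2.60 rows [ 10.23 -45.11   3.17] twist -0.001 n>=11.1 head -7.6 tilt 0.1 q [ 0.41  0.15 -0.22  1.98  0.04  1.01 -1.53]
```

```bash
python3 -m pendant '10.2 -45.1 3.2 0;10.2 -45.1 3.2 0;10.2 -45.1 3.2 0;10.2 -45.1 3.2 0;10.2 -45.1 3.2 0;10.2 -45.1 3.2 0;10.2 -45.1 3.2 0;10.2 -45.1 3.2 0;10.2 -45.1 3.2 0;10.2 -45.1 3.2 0;10.2 -45.1 3.2 0;10.2 -45.1 3.2 0' 1; python3 plan.py 0.615 0.290 0.051 -7.5; python3 - <<'E'
from h import *
a=read_camera('top')[90:240,80:280];b=read_camera('side')[150:300,90:290]
cv2.imwrite('pics/g.png',np.vstack([cv2.resize(x,(400*2,300),interpolation=2)[:,:,::-1] if 0 else cv2.resize(x,(400,300),interpolation=2)[:,:,::-1] for x in(a,b)]))
E
```

```text
t: 3.6
tcp_pos: [0.6135, 0.2974, 0.1984]
tool_rot: [-3.129, 0.194, 0.002]
force: [-0.7, 1.5, 1.2]
width: 0.997
grasp_force: 0.0
t 3.60 rows [ 0.27  0.81 14.74] twist 0.007 n>=3.5 head -7.1 tilt 0.4 q [-0.26  0.53 -0.38  1.54  0.2   1.11 -2.37]
```

View pics/g.png

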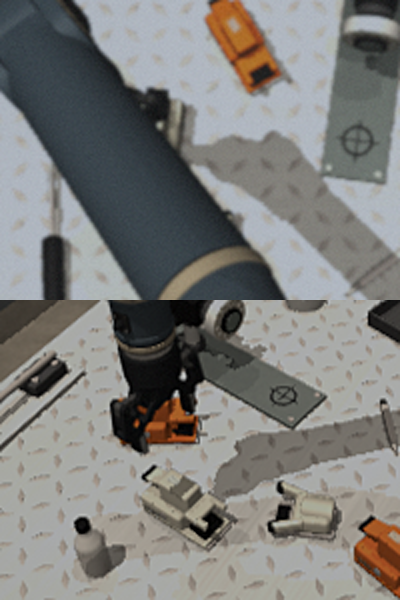

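The close view shows the white heel at side about (183,250), upright and clear, with the gripper above it. The last joint is near its limit, so I take the half-turned grasp, which leaves room for both flank views.

```bash
python3 -m pendant '.3 .8 0 -1.5;.3 .8 0 -1.5;.3 .8 0 -1.5;.3 .8 0 -1.5;.3 .8 0 -1.5;.3 .8 0 -1.5;.3 .8 0 -1.5;.3 .8 0 -1.5;.3 .8 0 -1.5;.3 .8 0 -1.5;.3 .8 0 -1.5;.3 .8 0 -1.5' 1; python3 plan.py 0.615 0.290 0.051 172.5
```

```text
t: 4.7
tcp_pos: [0.6165, 0.2767, 0.1996]
tool_rot: [2.43, 1.987, -0.002]
force: [-0.0, 0.0, -0.5]
width: 1.001
grasp_force: 0.0
t 4.70 rows [ 1.31 -0.43 14.85] twist -1.640 n>=13.1 head 78.6 tilt 0.1 q [-0.02  0.6  -0.71  1.54  0.41  1.16 -1.01]
```

```bash
python3 -m pendant '1.3 -.4 5 -1.64;1.3 -.4 5 -1.64;1.3 -.4 5 -1.64;1.3 -.4 5 -1.64;1.3 -.4 5 -1.64;1.3 -.4 5 -1.64;1.3 -.4 5 -1.64;1.3 -.4 5 -1.64;1.3 -.4 5 -1.64;1.3 -.4 5 -1.64;1.3 -.4 5 -1.64;1.3 -.4 5 -1.64' 1; python3 plan.py 0.615 0.290 0.051 172.5
```

```text
t: 5.7
tcp_pos: [0.6154, 0.2902, 0.1493]
tool_rot: [0.423, 3.112, -0.005]
force: [0.2, 1.6, -0.5]
width: 1.001
grasp_force: 0.0
t 5.70 rows [0.05 0.   9.83] twist -0.139 n>=2.4 head 164.5 tilt 0.2 q [ 0.12  0.78 -1.02  1.56  0.7   1.2   0.27]
```

```bash
python3 -m pendant '0 0 3 -.14;0 0 6 -.14;0 0 8.5 -.14;0 0 9.8 -.14;0 0 9.8 -.14;0 0 9.8 -.14' 1 && python3 -m pendant '0 0 0 0;0 0 0 0;0 0 0 0;0 0 0 0;0 0 0 0;0 0 0 0' -1 50; python3 plan.py 0.615 0.290 0.051 172.5
```

```text
t: 6.2
tcp_pos: [0.6152, 0.2922, 0.0516]
tool_rot: [0.212, 3.134, -0.001]
force: [-0.1, 0.5, -0.1]
width: 1.002
grasp_force: 0.0
t: 6.7
tcp_pos: [0.6153, 0.2931, 0.0524]
tool_rot: [0.211, 3.133, -0.001]
force: [-1.1, -2.9, 5.2]
width: 0.395
grasp_force: 52.0
t 6.70 rows [-0.01 -0.31  0.14] twist -0.003 n>=0.1 head 172.3 tilt 0.1 q [ 0.09  0.89 -0.97  1.62  0.81  1.08  0.32]
```

```bash
cat > view.py <<'E'
import sys,numpy as np
from plan import plan
F=np.array([.6121,-.0111]);CY=np.radians(-8.5)
def target(view,off=(0,0),zs=.052):
    yaw={'left':CY-np.pi/2,'back':CY+np.pi,'right':CY+np.pi/2}[view]
    pt={'left':(-.015,.031),'back':(-.065,0),'right':(-.015,-.031)}[view]
    c,s=np.cos(yaw),np.sin(yaw);R=np.array([[c,-s],[s,c]])
    o=F-R@np.array(pt)      # heel origin
    p=o+R@np.array(off)     # tcp, off = tcp in heel xy
    return [*p,.1+zs],np.degrees(yaw)
if __name__=='__main__':
    off=list(map(float,sys.argv[2:4])) if len(sys.argv)>2 else (0,0)
    p,y=target(sys.argv[1],off);print(np.round(p,4),y);plan(p,y)
E
python3 -m pendant '0 0 -3 0;0 0 -7 0;0 0 -10 0;0 0 -10 0' -1 60;python3 view.py left
```

```text
t: 7.03
tcp_pos: [0.6169, 0.2966, 0.1582]
tool_rot: [0.209, 3.126, 0.012]
force: [-0.1, 0.9, -2.1]
width: 0.394
grasp_force: 61.0
[ 0.5792 -0.0214  0.152 ] -98.5
t 7.03 rows [ -0.5  -32.02   0.36] twist -1.556 n>=12.5 head 172.3 tilt 0.6 q [ 0.13  0.78 -1.05  1.55  0.71  1.22  0.39]
```

```bash
python3 -m pendant '-.5 -32 .4 -1.55;-.5 -32 .4 -1.55;-.5 -32 .4 -1.55;-.5 -32 .4 -1.55;-.5 -32 .4 -1.55;-.5 -32 .4 -1.55;-.5 -32 .4 -1.55;-.5 -32 .4 -1.55;-.5 -32 .4 -1.55;-.5 -32 .4 -1.55;-.5 -32 .4 -1.55;-.5 -32 .4 -1.55';python3 view.py left
```

```text
t: 8.03
tcp_pos: [0.5763, -0.0251, 0.1459]
tool_rot: [1.989, -2.43, -0.002]
force: [-0.1, 0.8, -2.1]
width: 0.388
grasp_force: 61.2
[ 0.5792 -0.0214  0.152 ] -98.5
t 8.03 rows [-0.43 -0.21 -0.61] twist -0.051 n>=0.4 head -101.4 tilt 0.1 q [ 0.84  0.83 -1.35  1.81  0.86  1.25  2.18]
```

```bash
python3 -m pendant '-.3 -.2 -.6 -.05;-.3 -.2 -.6 -.05;-.3 -.2 -.6 -.05;-.3 -.2 -.6 -.05';python3 view.py left; cat > inhand.py <<'E'
from fit import *
import sys
from scipy.spatial.transform import Rotation as R
s=sensors.get_state();t=s['tcp_pos'];M=R.from_rotvec(s['tool_rot']).as_matrix();yaw=np.arctan2(M[1,0],M[0,0])
zs=t[2]-.052
o=np.array([[t[0],t[1],zs+.03]])
Hz=[b+[0,0,zs] for b in H];mk={}
for n in('top','side'):
    im=read_camera(n);u=proj(o,n)[0];cv2.imwrite(f'pics/{sys.argv[1]}_{n}.png',im[:,:,::-1])
    for d in masks_of('heel',n):
        e=np.hypot(*(np.array(d['position'])-u));print(n,round(d['p'],2),np.round(d['position']),u.round(1),d['region'].sum())
        if e<25 and n not in mk: mk[n]=d['region'].astype(np.float32)
# coverage cost: mask pixels must lie inside model and lower outline agree; occluded model pixels cheap
def cost(p,v):
    c=0
    for n in v:
        a=render([b+[0,0,p[3]] for b in Hz],p[:3],n);m=mk[n];c+=((1-a)*m).sum()+.3*(a*(1-m)).sum()
    return c
p0=np.array([t[0],t[1],yaw,0])
for v in [tuple(mk),('side',)]:
    if not all(k in mk for k in v): continue
    r=minimize(cost,p0,args=(v,),method='Nelder-Mead',options=dict(initial_simplex=p0+np.array([[0]*4,[.012,0,0,0],[0,.012,0,0],[0,0,.15,0],[0,0,0,.01]])))
    d=r.x[:2]-t[:2];c,q=np.cos(yaw),np.sin(yaw)
    print(v,'heel-tcp in tool-yaw axes mm',(1000*np.array([c*d[0]+q*d[1],-q*d[0]+c*d[1]])).round(1),'dyaw %.1f dz %.1f'%(np.degrees(r.x[2]-yaw),r.x[3]*1000),r.fun,cost(p0,v))
m=cv2.imread(f'pics/{sys.argv[1]}_side.png');u=proj(o,'side')[0].astype(int)
for b in Hz: cv2.polylines(m,[cv2.convexHull(proj(place(b,p0[:3]),'side').astype(np.float32)).round().astype(np.int32)],True,(0,0,255),1) if len(sys.argv)>2 else 0
c=m[max(u[1]-75,0):u[1]+75,u[0]-100:u[0]+100];cv2.imwrite(f'pics/{sys.argv[1]}.png',cv2.resize(c,(800,600),interpolation=2))
E
python3 inhand.py L
```

```text
t: 8.37
tcp_pos: [0.5792, -0.0221, 0.1525]
tool_rot: [2.041, -2.387, -0.001]
force: [-0.8, -0.3, -2.9]
width: 0.39
grasp_force: 61.4
[ 0.5792 -0.0214  0.152 ] -98.5
t 8.37 rows [-0.08  0.01  0.05] twist -0.007 n>=0.1 head -98.9 tilt 0.1 q [ 0.83  0.83 -1.35  1.8   0.85  1.26  2.22]
top 0.96 [252. 169.] [264.7 163.6] 531
top 0.89 [119. 290.] [264.7 163.6] 1143
top 0.89 [182. 272.] [264.7 163.6] 1038
top 0.81 [201. 110.] [264.7 163.6] 1032
side 0.94 [169. 209.] [240.6 173.7] 987
side 0.9 [274. 340.] [240.6 173.7] 1598
side 0.7 [288. 281.] [240.6 173.7] 1346
side 0.68 [234. 175.] [240.6 173.7] 731
side 0.35 [314. 147.] [240.6 173.7] 144
('top', 'side') heel-tcp in tool-yaw axes mm [-3.2 -1.2] dyaw 0.4 dz 2.2 293.6187744140625 307.16254
('side',) heel-tcp in tool-yaw axes mm [-0.9  1.9] dyaw -0.2 dz -0.7 70.39375305175781 73.537506
```

View pics/L.png

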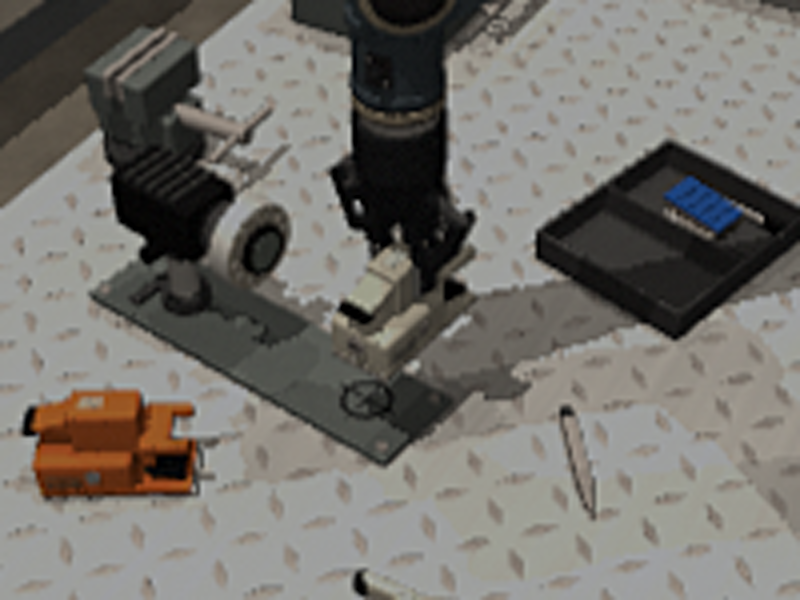

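Side view: the heel is held upright at about pixel (238,176), left flank towards the lens, clear of camera and plate. I now hold it here.

```bash
Z='0'; python3 -m pendant '0 0 0 0;0 0 0 0;0 0 0 0;0 0 0 0;0 0 0 0;0 0 0 0;0 0 0 0;0 0 0 0;0 0 0 0;0 0 0 0;0 0 0 0;0 0 0 0' && python3 -m pendant '0 0 0 0;0 0 0 0;0 0 0 0'; python3 view.py left; python3 view.py back
```

```text
t: 9.57
tcp_pos: [0.5796, -0.022, 0.1533]
tool_rot: [2.043, -2.386, 0.0]
force: [-0.2, 0.3, -2.6]
width: 0.387
grasp_force: 61.4
t: 9.82
tcp_pos: [0.5797, -0.022, 0.1534]
tool_rot: [-2.043, 2.386, -0.0]
force: [0.1, -0.6, -2.9]
width: 0.389
grasp_force: 61.4
[ 0.5792 -0.0214  0.152 ] -98.5
t 9.82 rows [-0.06  0.05  0.14] twist -0.006 n>=0.1 head -98.9 tilt 0.0 q [ 0.83  0.82 -1.35  1.8   0.85  1.26  2.22]
[ 0.5478 -0.0015  0.152 ] 171.5
t 9.82 rows [-1.54  3.46  0.13] twist 1.565 n>=12.5 head -98.9 tilt 0.0 q [ 0.83  0.82 -1.35  1.8   0.85  1.26  2.22]
```

```bash
python3 -m pendant '-1.5 3.5 .1 .2;-1.5 3.5 .1 1.565;-1.5 3.5 .1 1.565;-1.5 3.5 .1 1.565;-1.5 3.5 .1 1.565;-1.5 3.5 .1 1.565;-1.5 3.5 .1 1.565;-1.5 3.5 .1 1.565;-1.5 3.5 .1 1.565;-1.5 3.5 .1 1.565;-1.5 3.5 .1 1.565;-1.5 3.5 .1 1.565'&& python3 -m pendant '0 0 0 .1;0 0 0 .1;0 0 0 .1'; python3 view.py back
```

```text
t: 10.82
tcp_pos: [0.5472, -0.0014, 0.1525]
tool_rot: [0.14, 3.138, 0.0]
force: [0.1, 0.1, -3.3]
width: 0.387
grasp_force: 61.9
t: 11.07
tcp_pos: [0.5473, -0.0015, 0.1525]
tool_rot: [0.283, 3.128, -0.001]
force: [0.4, 0.2, -3.1]
width: 0.385
grasp_force: 61.7
[ 0.5478 -0.0015  0.152 ] 171.5
t 11.07 rows [-0.05  0.01  0.05] twist -0.032 n>=0.3 head 169.7 tilt 0.0 q [ 0.69  0.56 -1.03  1.88  0.56  1.02  0.81]
```

Fix the small twist and hold.

```bash
python3 -m pendant '0 0 0 -.03;0 0 0 -.03;0 0 0 -.03;0 0 0 -.03;0 0 0 -.03;0 0 0 -.03;0 0 0 -.03;0 0 0 -.03;0 0 0 -.03;0 0 0 -.03;0 0 0 -.03;0 0 0 -.03' && python3 -m pendant '0 0 0 0;0 0 0 0;0 0 0 0;0 0 0 0'; python3 view.py back; python3 view.py right; python3 inhand.py B
```

```text
t: 12.07
tcp_pos: [0.5474, -0.0017, 0.1523]
tool_rot: [0.241, 3.132, -0.0]
force: [0.4, 0.0, -2.1]
width: 0.391
grasp_force: 61.7
t: 12.4
tcp_pos: [0.5474, -0.0017, 0.1523]
tool_rot: [0.241, 3.132, -0.0]
force: [-0.1, -0.4, -2.9]
width: 0.391
grasp_force: 61.7
[ 0.5478 -0.0015  0.152 ] 171.5
t 12.40 rows [-0.04  0.03  0.03] twist -0.005 n>=0.0 head 171.2 tilt 0.0 q [ 0.69  0.56 -1.03  1.88  0.56  1.03  0.83]
[0.5837 0.0083 0.152 ] 81.5
t 12.40 rows [-3.43  1.55  0.03] twist 1.565 n>=12.5 head 171.2 tilt 0.0 q [ 0.69  0.56 -1.03  1.88  0.56  1.03  0.83]
top 0.75 [255. 192.] [257.5 175.2] 434
top 0.6 [121. 292.] [257.5 175.2] 1100
top 0.6 [182. 272.] [257.5 175.2] 992
side 0.86 [248. 179.] [245.9 180.3] 769
side 0.81 [172. 209.] [245.9 180.3] 999
side 0.77 [277. 340.] [245.9 180.3] 1584
side 0.76 [291. 282.] [245.9 180.3] 1270
('top', 'side') heel-tcp in tool-yaw axes mm [2.8 0.4] dyaw -0.6 dz 1.3 330.9937744140625 339.41254
('side',) heel-tcp in tool-yaw axes mm [-2.5  6.6] dyaw -3.2 dz -6.3 95.125 105.412506
```

View pics/B.png

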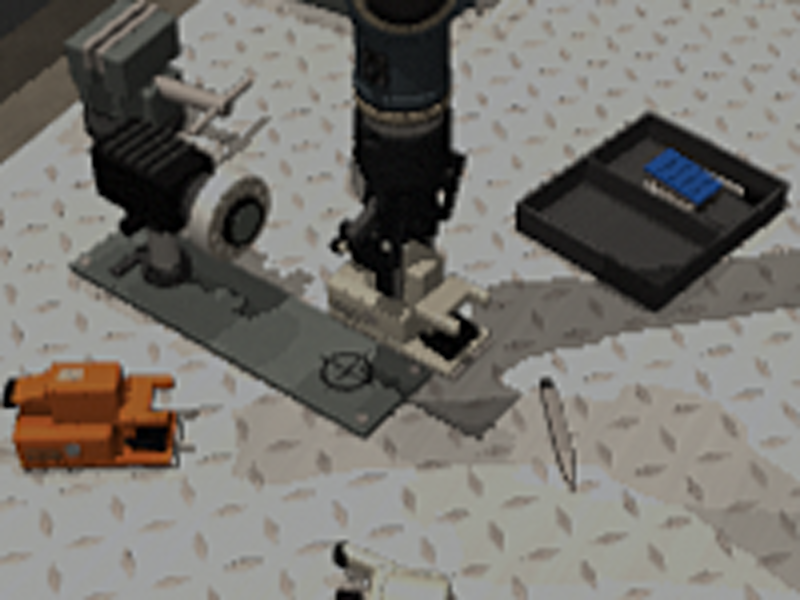

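Heel upright with its back towards the lens, in side about (246,180). Offsets in hand are about zero. Now the right flank.

```bash
python3 -m pendant '-3.4 1.5 0 .2;-3.4 1.5 0 1.565;-3.4 1.5 0 1.565;-3.4 1.5 0 1.565;-3.4 1.5 0 1.565;-3.4 1.5 0 1.565;-3.4 1.5 0 1.565;-3.4 1.5 0 1.565;-3.4 1.5 0 1.565;-3.4 1.5 0 1.565;-3.4 1.5 0 1.565;-3.4 1.5 0 1.565'&& python3 -m pendant '0 0 0 .07;0 0 0 .07;0 0 0 .07'; python3 view.py right
```

```text
t: 13.6
tcp_pos: [0.5832, 0.0081, 0.1523]
tool_rot: [-2.318, -2.121, -0.0]
force: [-0.4, -0.5, -4.4]
width: 0.391
grasp_force: 62.1
t: 13.85
tcp_pos: [0.5833, 0.0082, 0.1523]
tool_rot: [2.382, 2.048, 0.0]
force: [0.7, 0.1, -2.1]
width: 0.394
grasp_force: 62.1
[0.5837 0.0083 0.152 ] 81.5
t 13.85 rows [0.02 0.04 0.03] twist -0.002 n>=0.0 head 81.4 tilt 0.0 q [ 0.39  0.48 -0.63  1.81  0.34  0.96 -0.54]
```

```bash
python3 -m pendant '0 0 0 0;0 0 0 0;0 0 0 0;0 0 0 0;0 0 0 0;0 0 0 0;0 0 0 0;0 0 0 0;0 0 0 0;0 0 0 0;0 0 0 0;0 0 0 0' && python3 -m pendant '0 0 0 0;0 0 0 0;0 0 0 0'; cat > tray.py <<'E'
import sys,numpy as np
from plan import plan
from fit import place
tr=np.load('poses.npz')['tray']
x,y,z=map(float,sys.argv[1:4])   # tcp in tray axes, mm
p=place(np.array([[x,y,z]])/1000,tr)[0];print(p.round(4));plan(p,np.degrees(tr[2])+180)
from workcell import sensors
c,s=np.cos(tr[2]),np.sin(tr[2]);d=sensors.get_state()['tcp_pos']-[tr[0],tr[1],0]
print('now in tray mm',(1000*np.array([c*d[0]+s*d[1],-s*d[0]+c*d[1],d[2]])).round(1))
E
python3 view.py right;python3 tray.py 170 53 160; python3 -c "
from h import *
print(ray((346,122),'top',.02))"
```

```text
t: 14.85
tcp_pos: [0.5833, 0.0078, 0.1523]
tool_rot: [2.385, 2.045, 0.0]
force: [0.8, 0.2, -3.0]
width: 0.387
grasp_force: 62.1
t: 15.1
tcp_pos: [0.5833, 0.0078, 0.1523]
tool_rot: [2.385, 2.045, 0.0]
force: [-0.0, 0.4, -3.5]
width: 0.39
grasp_force: 62.1
[0.5837 0.0083 0.152 ] 81.5
t 15.10 rows [0.05 0.03 0.03] twist -0.005 n>=0.0 head 81.2 tilt 0.0 q [ 0.39  0.48 -0.63  1.81  0.34  0.96 -0.54]
[ 0.6356 -0.3445  0.16  ]
t 15.10 rows [-34.03  10.54  -0.76] twist -1.468 n>=11.7 head 81.2 tilt 0.0 q [ 0.39  0.48 -0.63  1.81  0.34  0.96 -0.54]
now in tray mm [ 30.2 380.7 152.3]
[ 0.72639438 -0.28262683  0.02      ]
```

```bash
python3 -m pendant '-12 0 0 0;-12 0 0 0;-12 0 0 0;-34 9.3 -.8 -.5;-34 9.3 -.8 -1.47;-34 9.3 -.8 -1.47;-34 9.3 -.8 -1.47;-34 9.3 -.8 -1.47;-34 9.3 -.8 -1.47;-34 9.3 -.8 -1.47;-34 9.3 -.8 -1.47;-34 9.3 -.8 -1.47'&& python3 tray.py 168 40 78
```

```text
t: 16.1
tcp_pos: [0.623, -0.3435, 0.1596]
tool_rot: [-0.92, -3.003, -0.001]
force: [0.0, 0.1, -2.8]
width: 0.389
grasp_force: 62.1
[ 0.6304 -0.3566  0.078 ]
t 16.10 rows [-1.35 -0.67  8.16] twist -0.339 n>=2.7 head 145.9 tilt 0.1 q [ 0.93  0.72 -0.8   1.48  0.54  1.18  1.02]
now in tray mm [157.5  50.8 159.6]
```

```bash
python3 -m pendant '-1.3 -.7 0 -.34;-1.3 -.7 0 -.34;-1.3 -.7 2 -.34;-1.3 -.7 5 -.34;-1.3 -.7 8.2 -.34;-1.3 -.7 8.2 -.34;-1.3 -.7 8.2 -.34'&& python3 tray.py 160 40 78
```

```text
t: 16.68
tcp_pos: [0.6289, -0.3556, 0.0765]
tool_rot: [-0.406, -3.111, -0.002]
force: [0.1, -0.1, -2.3]
width: 0.389
grasp_force: 62.0
[ 0.6227 -0.3546  0.078 ]
t 16.68 rows [ 0.63 -0.06 -0.15] twist -0.004 n>=0.2 head 165.1 tilt 0.2 q [ 0.95  0.84 -0.82  1.5   0.66  1.1   1.29]
now in tray mm [166.3  40.6  76.5]
```

```bash
python3 -m pendant '.3 0 0 0;.6 0 0 0;1.1 0 -.4 0;1.6 0 -.8 0;2.1 0 -1.2 0;2.6 0 -1.6 0;2.6 0 -1.6 0' -1 25&& python3 inhand.py T1
```

```text
t: 17.27
tcp_pos: [0.6081, -0.3498, 0.0986]
tool_rot: [0.404, 3.105, -0.004]
force: [6.4, -1.8, -0.1]
width: 0.386
grasp_force: 61.5
top 0.96 [200. 110.] [376.  155.4] 1025
top 0.93 [120. 293.] [376.  155.4] 1038
top 0.61 [181. 273.] [376.  155.4] 1098
top 0.59 [375. 162.] [376.  155.4] 653
top 0.23 [273. 224.] [376.  155.4] 150
side 0.84 [275. 338.] [274.8 134.3] 1503
side 0.73 [272. 134.] [274.8 134.3] 603
side 0.66 [168. 209.] [274.8 134.3] 1044
side 0.58 [289. 281.] [274.8 134.3] 1306
('top', 'side') heel-tcp in tool-yaw axes mm [-7.6 -2.2] dyaw -2.2 dz 2.2 288.15625 344.61252
('side',) heel-tcp in tool-yaw axes mm [-7.6  0.6] dyaw -3.5 dz -1.8 85.91874694824219 101.068756
```

View pics/T1.png

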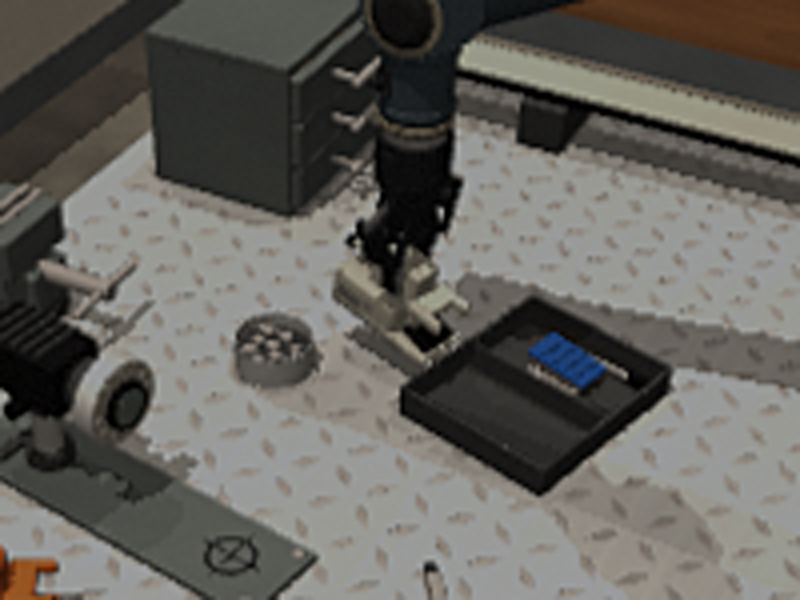

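Tipping works: the heel (side about (262,132)) has its tail raised by about 15° and its nose on the tray's far wall, with 6 N push. I continue along the arc.

```bash
python3 -m pendant '.5 0 -.3 0;1 0 -.6 0;1.6 0 -.8 0;2.3 0 -1 0;2.9 0 -1.2 0;3.6 0 -1.3 0;4.2 0 -1.4 0;4.7 0 -1.4 0;5.3 0 -1.4 0;5.9 0 -1.4 0;6.5 0 -1.3 0;6.5 0 -1.3 0' -1 60&& python3 inhand.py T2
```

```text
t: 18.47
tcp_pos: [0.5463, -0.3332, 0.112]
tool_rot: [0.404, 3.104, -0.005]
force: [5.2, -1.5, 6.2]
width: 0.388
grasp_force: 62.7
top 0.85 [202. 110.] [373.  175.8] 985
top 0.8 [180. 273.] [373.  175.8] 1091
top 0.65 [121. 290.] [373.  175.8] 1170
side 0.96 [278. 133.] [287.1 138.1] 507
side 0.81 [169. 209.] [287.1 138.1] 1002
side 0.78 [278. 336.] [287.1 138.1] 1470
side 0.75 [294. 282.] [287.1 138.1] 1280
('side',) heel-tcp in tool-yaw axes mm [-26.5 -11.4] dyaw -22.6 dz 28.3 115.50625610351562 260.9875
('side',) heel-tcp in tool-yaw axes mm [-26.5 -11.4] dyaw -22.6 dz 28.3 115.50625610351562 260.9875
```

View pics/T2.png

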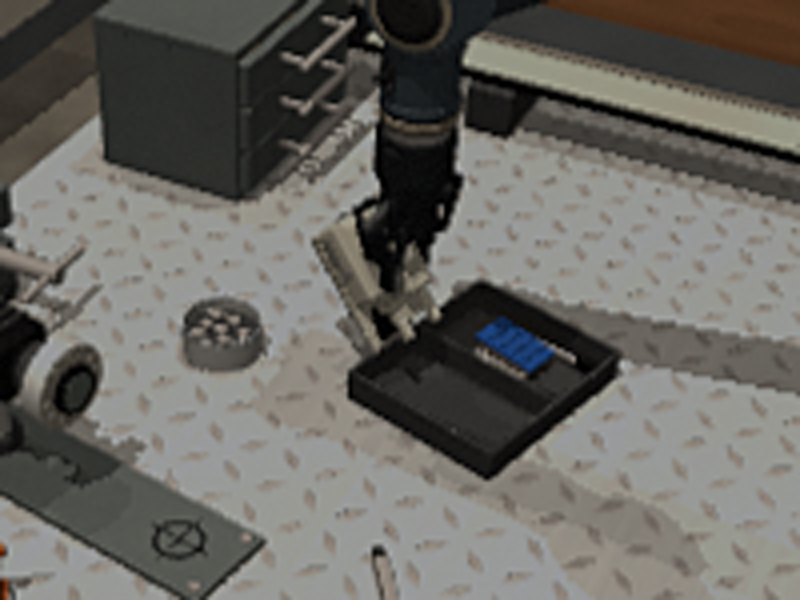

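The heel is now steeply tilted, sole towards +x (tail at about side (268,125)). I lift off and measure the tilt.

```bash
python3 -m pendant '0 0 -1.5 0;0 0 -4 0;0 0 -7 0;0 0 -9 0;0 0 -9 0;0 0 -9 0' -1 80; cat > tilt.py <<'E'
from fit import *
import sys
from scipy.spatial.transform import Rotation as R
s=sensors.get_state();t=s['tcp_pos'];M=R.from_rotvec(s['tool_rot']).as_matrix();h=np.arctan2(M[1,0],M[0,0])
mk={}
for n in('top','side'):
    im=read_camera(n);cv2.imwrite(f'pics/{sys.argv[1]}_{n}.png',im[:,:,::-1]);u=proj(t+[0,0,-.02],n)[0]
    L=[d for d in masks_of('heel',n) if np.hypot(*(np.array(d['position'])-u))<30]
    if L: mk[n]=L[0]['region'].astype(np.float32)
    print(n,len(L),u.round())
P=.072   # pivot above sole; pivot 20 mm above tcp
def parts(p):
    th,a,b=p; Rt=R.from_euler('y',th).as_matrix() # +th: nose down
    return [((B-[0,0,P])@Rt.T+[a,0,b+t[2]+.020]) for B in H]
def cost(p):
    c=0
    for n in mk:
        w=1. if n=='side' else .5
        a=render(parts(p),[t[0],t[1],h],n);m=mk[n];c+=w*(((1-a)*m).sum()+.3*(a*(1-m)).sum())
    return c
for th in np.radians([-10,0,15,30,40,50,60,70]): print(round(np.degrees(th)),round(cost([th,0,0]),1),end='; ')
p0=np.array([np.radians(float(sys.argv[2])),0,0]);r=minimize(cost,p0,method='Nelder-Mead',options=dict(initial_simplex=p0+np.array([[0]*3,[.2,0,0],[0,.008,0],[0,0,.008]])))
th,a,b=r.x;print('\ntheta %.1f shift x %.1f z %.1f mm'%(np.degrees(th),a*1000,b*1000),r.fun,mk.keys())
so=R.from_euler('y',th).as_matrix()@[0,0,-P]+[a,0,b+.020]
print('sole rel tcp (heel fwd, z) mm',(so*1000).round(1))
E
python3 tilt.py T3 50
```

```text
t: 19.17
tcp_pos: [0.5418, -0.3319, 0.1987]
tool_rot: [-0.405, -3.115, 0.002]
force: [-0.8, -0.1, -4.6]
width: 0.385
grasp_force: 80.1
top 1 [384. 172.]
side 1 [290. 120.]
-10 695.0; 0 632.6; 15 538.8; 30 400.1; 40 298.0; 50 225.4; 60 308.4; 70 429.2; 
theta 44.2 shift x -6.1 z 0.5 mm 209.796875 dict_keys(['top', 'side'])
sole rel tcp (heel fwd, z) mm [-56.3   0.  -31.2]
```

```bash
python3 plan.py .5577 -.003 .159 171.5
```

```text
t 19.37 rows [ 6.76 32.24  3.69] twist -0.110 n>=7.9 head 165.2 tilt 0.2 q [ 1.12  0.61 -0.95  1.63  0.53  1.17  1.36]
```

```bash
python3 -m pendant '6.8 32.2 0 -.11;6.8 32.2 0 -.11;6.8 32.2 0 -.11;6.8 32.2 0 -.11;6.8 32.2 0 -.11;6.8 32.2 0 -.11;6.8 32.2 0 -.11;6.8 32.2 0 -.11;6.8 32.2 1.5 -.11;6.8 32.2 3 -.11;6.8 32.2 3.7 -.11;6.8 32.2 3.7 -.11'; python3 -m pendant '0 0 0 0;0 0 0 0';python3 plan.py .5577 -.003 .159 171.5; python3 tilt.py S 50; python3 - <<'E'
import cv2,numpy as np
a=cv2.imread('pics/S_side.png')[130:220,170:290];b=cv2.imread('pics/S_top.png')[100:220,200:360]
cv2.imwrite('pics/S.png',cv2.resize(a,(800,600),interpolation=2))
E
```

```text
t: 20.37
tcp_pos: [0.557, -0.0042, 0.1577]
tool_rot: [-0.233, -3.127, 0.001]
force: [-0.4, -1.0, -3.2]
width: 0.391
grasp_force: 80.5
t: 20.53
tcp_pos: [0.5592, -0.0039, 0.1607]
tool_rot: [0.235, 3.132, 0.001]
force: [0.3, 0.5, -2.4]
width: 0.389
grasp_force: 80.5
t 20.53 rows [0.16 0.07 0.17] twist -0.002 n>=0.1 head 171.4 tilt 0.0 q [ 0.67  0.55 -1.    1.85  0.53  1.04  0.87]
top 1 [258. 170.]
side 1 [243. 177.]
-10 590.9; 0 551.3; 15 483.4; 30 410.4; 40 358.8; 50 294.2; 60 360.1; 70 450.2; 
theta 50.9 shift x -2.2 z -2.9 mm 286.6500244140625 dict_keys(['top', 'side'])
sole rel tcp (heel fwd, z) mm [-58.1   0.  -28.3]
```

View pics/S.png

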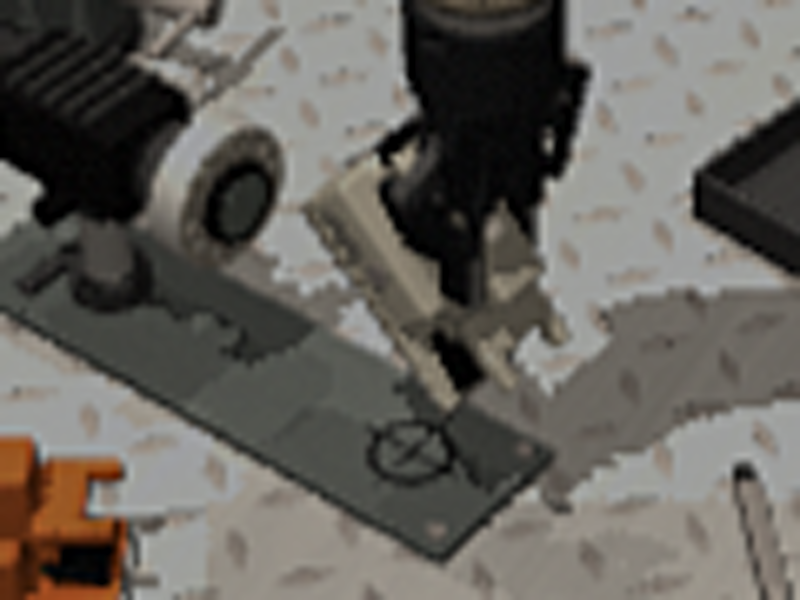

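Side view: the sole faces the lens tilted by about 50°, centred over the mark, clear of lens and plate. I make a small correction, then hold.

```bash
python3 -m pendant '.3 .1 .2 0;.3 .1 .2 0;.3 .1 .2 0;.3 .1 .2 0;.3 .1 .2 0;.3 .1 .2 0;.3 .1 .2 0;.3 .1 .2 0;.3 .1 .2 0;.3 .1 .2 0;.3 .1 .2 0;.3 .1 .2 0'; python3 -m pendant '0 0 0 0;0 0 0 0;0 0 0 0;0 0 0 0;0 0 0 0;0 0 0 0'; python3 tray.py 60 50 160
```

```text
t: 21.73
tcp_pos: [0.5561, -0.002, 0.1583]
tool_rot: [0.233, 3.133, -0.0]
force: [-0.3, 0.2, -2.2]
width: 0.39
grasp_force: 80.5
t: 22.23
tcp_pos: [0.5561, -0.0021, 0.1583]
tool_rot: [0.234, 3.133, -0.0]
force: [-0.8, 0.5, -2.9]
width: 0.388
grasp_force: 80.5
[ 0.5284 -0.3196  0.16  ]
t 22.23 rows [ -1.98 -31.81  -0.17] twist 0.107 n>=7.6 head 171.5 tilt 0.0 q [ 0.66  0.55 -1.    1.86  0.54  1.03  0.87]
now in tray mm [  6.4 364.2 158.3]
```

```bash
python3 -m pendant '-2 -31.6 0 .11;-2 -31.6 0 .11;-2 -31.6 0 .11;-2 -31.6 0 .11;-2 -31.6 0 .11;-2 -31.6 0 .11;-2 -31.6 0 .11;-2 -31.6 0 .11;-2 -31.6 0 .11;-2 -31.6 0 .11;-2 -31.6 0 .11'; python3 tray.py 64 53 106
```

```text
t: 23.15
tcp_pos: [0.5291, -0.3164, 0.1583]
tool_rot: [0.404, 3.115, 0.002]
force: [0.4, 1.2, -2.0]
width: 0.388
grasp_force: 81.1
[ 0.5331 -0.3177  0.106 ]
t 23.15 rows [-0.42 -0.03  5.23] twist -0.002 n>=1.3 head 165.2 tilt 0.1 q [ 1.11  0.62 -0.93  1.72  0.55  1.09  1.32]
now in tray mm [ 59.8  53.3 158.3]
```

```bash
python3 -m pendant '0 0 2 0;0 0 4 0;0 0 5.2 0;0 0 5.2 0;0 0 5.2 0;-.9 0 5.2 0;-1.7 0 5.1 0;-2.6 0 5 0;-3.4 0 5.1 0;-4.2 0 5.2 0;-4.2 0 5.2 0' - 30; python3 tilt.py R1 30;python3 tray.py 64 53 106
```

```text
t: 24.07
tcp_pos: [0.5709, -0.3284, 0.1079]
tool_rot: [-0.406, -3.115, 0.001]
force: [-3.6, 0.4, 4.2]
width: 0.384
grasp_force: 82.0
top 1 [371. 167.]
side 1 [281. 137.]
-10 450.8; 0 392.8; 15 299.7; 30 192.8; 40 226.5; 50 321.5; 60 424.1; 70 508.0; 
theta 34.1 shift x -0.0 z -3.5 mm 184.13436889648438 dict_keys(['top', 'side'])
sole rel tcp (heel fwd, z) mm [-40.4   0.  -43.1]
[ 0.5331 -0.3177  0.106 ]
t 24.27 rows [3.9  0.06 0.18] twist -0.003 n>=0.9 head 165.2 tilt 0.1 q [ 1.03  0.73 -0.87  1.66  0.62  1.05  1.28]
now in tray mm [103.   52.3 107.9]
```

```bash
python3 -m pendant '-.8 0 .2 0;-1.5 0 .5 0;-2.3 0 .8 0;-3 0 1.2 0;-3.7 0 1.6 0;-4.2 0 2 0;-4.2 0 2 0' ; python3 tilt.py R2 5;python3 tray.py 0 53 106
```

```text
t: 24.85
tcp_pos: [0.6133, -0.3396, 0.0887]
tool_rot: [0.405, 3.109, -0.001]
force: [0.3, -1.4, 6.4]
width: 0.388
grasp_force: 83.5
top 1 [372. 154.]
side 1 [272. 137.]
-10 222.6; 0 162.1; 15 259.2; 30 421.3; 40 513.3; 50 603.8; 60 686.9; 70 759.5; 
theta 3.6 shift x 1.5 z 3.3 mm 151.53750610351562 dict_keys(['top', 'side'])
sole rel tcp (heel fwd, z) mm [ -3.    0.  -48.5]
[ 0.4712 -0.3015  0.106 ]
t 25.05 rows [14.69  0.05 -1.83] twist -0.003 n>=3.6 head 165.2 tilt 0.4 q [ 0.97  0.8  -0.84  1.56  0.65  1.07  1.27]
now in tray mm [147.   52.1  88.8]
```

```bash
python3 -m pendant '0 0 -2 0;0 0 -3.5 0;7 0 -3.5 0;14.4 0 -3.5 0;14.4 0 -3.5 0;14.4 0 -3.5 0;14.4 0 -3.5 0;14.4 0 -1 0;14.4 0 .5 0;14.4 0 .5 0;14.4 0 .5 0' ; python3 tilt.py R3 3;python3 tray.py 2 53 56; python3 - <<'E'
import cv2,numpy as np
a=cv2.imread('pics/R3_side.png')[80:200,225:385]
cv2.imwrite('pics/R3.png',cv2.resize(a,(800,600),interpolation=2))
E
```

```text
t: 25.97
tcp_pos: [0.4713, -0.3019, 0.0807]
tool_rot: [-0.405, -3.115, -0.002]
force: [-0.7, 0.2, -3.3]
width: 0.387
grasp_force: 81.9
top 1 [360. 203.]
side 1 [301. 154.]
-10 239.0; 0 165.9; 15 239.1; 30 401.1; 40 503.4; 50 597.2; 60 674.7; 70 728.6; 
theta 0.3 shift x -3.9 z 1.9 mm 144.6437530517578 dict_keys(['top', 'side'])
sole rel tcp (heel fwd, z) mm [ -4.2   0.  -50.1]
[ 0.4731 -0.302   0.056 ]
t 26.17 rows [-0.08  0.04  2.62] twist -0.003 n>=0.6 head 165.2 tilt 0.1 q [ 1.15  0.63 -0.89  1.91  0.63  0.9   1.25]
now in tray mm [ 1.1 52.6 82.2]
```

View pics/R3.png

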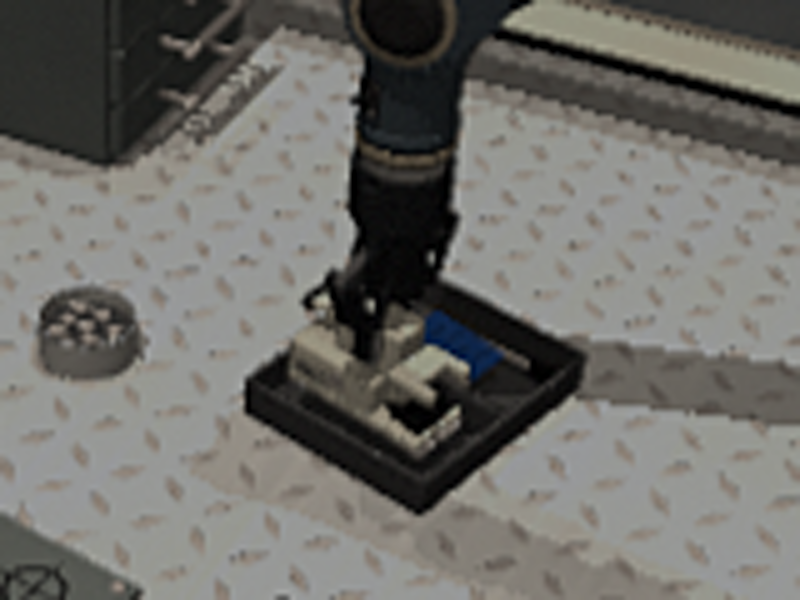

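The heel is level over the empty bay (side about (301,157)), inside the walls. Lower slowly.

```bash
python3 -m pendant '0 0 .5 0;0 0 1 0;0 0 1.4 0;0 0 1.7 0;0 0 1.9 0;0 0 2.1 0;0 0 2.2 0;0 0 2.2 0'; python3 -m pendant '0 0 .1 0;0 0 .2 0;0 0 .3 0;0 0 .3 0'
```

```text
t: 26.83
tcp_pos: [0.471, -0.3022, 0.0592]
tool_rot: [-0.405, -3.115, -0.0]
force: [-0.1, -0.0, -2.7]
width: 0.388
grasp_force: 82.2
t: 27.17
tcp_pos: [0.4723, -0.3025, 0.058]
tool_rot: [0.405, 3.113, -0.002]
force: [-0.5, -0.1, 7.5]
width: 0.39
grasp_force: 83.7
```

```bash
python3 -m pendant '0 0 .05 0;0 0 .1 0;0 0 .15 0;0 0 .15 0'
```

```text
t: 27.5
tcp_pos: [0.4732, -0.3027, 0.0572]
tool_rot: [0.405, 3.111, -0.003]
force: [1.5, -0.1, 9.7]
width: 0.385
grasp_force: 83.7
```

```bash
python3 -m pendant '0 0 -.15 0;0 0 -.15 0'; python3 -m pendant '0 0 0 0;0 0 0 0;0 0 0 0;0 0 0 0' 0 && python3 -m pendant '0 0 0 0;0 0 0 0;0 0 -1 0;0 0 -3 0;0 0 -6 0;0 0 -10 0;0 0 -14 0;8 5 -16 0;8 10 -16 0;8 15 -16 0;8 20 -16 0' 1; python3 - <<'E'
from h import *
for n in('top','side'): 
    im=read_camera(n);cv2.imwrite(f'pics/E_{n}.png',im[:,:,::-1])
a=cv2.imread('pics/E_top.png')[90:240,250:450];b=cv2.imread('pics/E_side.png')[90:240,220:420]
cv2.imwrite('pics/E.png',np.hstack([cv2.resize(x,(400,300),interpolation=2) for x in(a,b)]))
E
```

```text
t: 27.67
tcp_pos: [0.4723, -0.3026, 0.0574]
tool_rot: [0.405, 3.112, -0.001]
force: [0.8, 0.4, 3.8]
width: 0.39
grasp_force: 82.9
t: 28.0
tcp_pos: [0.4707, -0.3021, 0.056]
tool_rot: [-0.405, -3.115, -0.0]
force: [0.5, -0.3, -0.5]
width: 0.5
grasp_force: 0.0
t: 28.92
tcp_pos: [0.4358, -0.1486, 0.2152]
tool_rot: [0.409, 3.115, -0.004]
force: [0.8, 0.4, 0.5]
width: 0.997
grasp_force: 0.0
```

View pics/E.png

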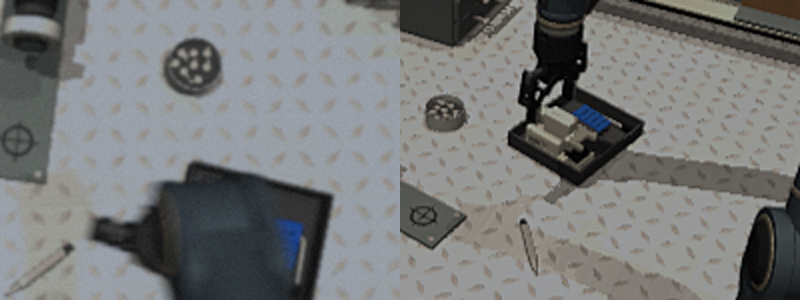

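The heel sits on its sole lengthways in the empty bay (side about (361,156)), the gripper is clear, and the tin, punch and brake are unmoved.

```bash
python3 -m pendant '0 0 0 0;0 0 0 0;0 0 0 0;0 0 0 0;0 0 0 0;0 0 0 0' && python3 -c "
from workcell import env
print(env.hand_in())"
```

```text
t: 29.52
tcp_pos: [0.4372, -0.1503, 0.214]
tool_rot: [-0.407, -3.115, -0.001]
force: [0.0, -1.3, -0.9]
width: 1.001
grasp_force: 0.0
the job is handed in; nothing more can be done
None
```

I showed the white heel piece to the camera left flank, back, right flank, then sole tipped by about 50° (pushed over in the grip against the tray's wall), holding each view over 1 s. I then set it on its sole lengthways in the empty bay and handed in at about 29.5 s; the hand-in gave no verdict.

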